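Load and shut the bead kiln

TASK

Load the terracotta mould into the open clamshell kiln: set it down upright in the middle of the white shelf inside, without dropping it. Then lower the kiln lid gently all the way shut, without letting it fall, and last push the red locking lever at the kiln's side down level. Leave the white mould, the bead jar, the green tin and the blue cup where they are.

Things in the scene. Friction and masses are not known exactly. Their poses are not given: they have to be found in the camera images.
- mould: terracotta slumping mould with a green glass strip in its top groove: block 90 mm long (its x), 50 mm wide (its y), 45 mm high, about 0.3 kg, loose on the bench; origin at the centre of its underside, z up. Grip it across its 50 mm width; gripped with a tool tilted towards the robot it can be set in the kiln under the half-open lid, which overhangs the shelf
- white_mould: white mould of the same shape and size with an amber strip: must stay where it is; origin at the centre of its underside
- kiln: fixed grey kiln base, 210 (x) x 240 (y) x 85 mm; origin at the centre of its underside on the bench, front faces its -x, z up. Open chamber on top, 170 x 200 mm inside, its rim 85 mm and its floor 66 mm above the bench. On its +y side stands a dark lever block 70 x 45 mm, 130 mm high
- kiln_shelf (a point): centre of the top face of the white shelf (110 along x, 90 along y, 6 mm thick) in the chamber, 72 mm above the bench; axes as the kiln's
- lid (a joint): angle of the blue lid, rad: 0 shut on the rim, 1.0 fully open. Stiff hinge holds the lid still only above about 0.65 rad (it starts at 0.88 or more); lower down the lid falls by itself unless held
- lid_hinge (a point): on the lid's hinge axis, at the middle of the kiln's rear rim (kiln frame x +105, z 86 mm); the axis is the kiln's y
- lid_grip (a point): point to grip on the lid's wooden handle (75 long, 22 wide along y, 18 mm high) that stands out forwards from the middle of the lid's front. In the lid's frame (the kiln's when shut) it lies 262 mm in front of the hinge, 15 mm above it, 52 mm off the lid's front face. Lid: hollow shell 210 x 240 x 65 mm. Grip it across the 22 mm, with any tool tilt, and follow round the hinge
- lever (a joint): angle of the red locking lever, rad: 0 lies level pointing forwards (kiln -x), locked; grows as it is raised, up to 1.1. Stays where it is left; it takes about 3 N at the grip to move it
- lever_pivot (a point): on the lever's pivot axis (along the kiln's y), kiln frame x 0, y +185, z 110 mm
- lever_grip (a point): centre of the lever's red grip, 75 mm from the pivot; the grip is 55 mm long, 18 mm wide (along y) and 16 mm high; the tip is 100 mm from the pivot
- bead_jar: amber jar with red cap, 68 mm across, 85 mm high, leave alone; origin at its underside
- tin: flat green tin 110 x 70 x 30 mm, leave alone; origin at its underside
- cup: blue cup 72 mm across, 90 mm high, leave alone; origin at its underside
There are look-alikes about, which are no part of the job. Of the things like the mould, leave any that is purple; of the rest the smaller one is meant.

How it is judged:
On the way, in this order (a step that is already met when the one before it is completed fails the run):
1. the terracotta mould stands let go on the white shelf, its centre within 25 mm of the shelf's centre each way (x of mould in the frame of kiln_shelf between -0.025 and 0.025 m and y of mould in the frame of kiln_shelf between -0.025 and 0.025 m and z of mould in the frame of kiln_shelf between -0.006 and 0.006 m and angle between mould's own z axis and vertical below 0.1 rad and contact force between the fingers and mould below 0.1 N), for 0.3 s.
2. the lid is fully shut (under 0.05 rad) (value of joint lid below 0.05 rad), for 0.2 s.
3. the locking lever is down level (under 0.15 rad) (value of joint lever below 0.15 rad), for 0.2 s.
At the end, for the whole second after the job is handed in: The terracotta mould stands upright (within 0.1 rad) and at rest on the white shelf in the kiln, its centre within 25 mm of the shelf's centre in kiln x and y; the lid is shut (under 0.05 rad) and the locking lever is down (under 0.15 rad) (x of mould in the frame of kiln_shelf between -0.025 and 0.025 m and y of mould in the frame of kiln_shelf between -0.025 and 0.025 m and z of mould in the frame of kiln_shelf between -0.006 and 0.006 m and angle between mould's own z axis and vertical below 0.1 rad and value of joint lid below 0.05 rad and value of joint lever below 0.15 rad and linear speed of mould below 0.02 m/s); the robot touches nothing.
It fails at once if the lid slammed or fell: closing faster than 1.2 rad/s in its last 0.25 rad (value of joint lid below 0.25 rad and velocity of joint lid below -1.2 rad/s).
It fails at once if the mould was dropped or rammed into the kiln (over 40 N, or faster than 0.4 m/s in the last 20 mm above the shelf) (contact force between mould and kiln above 40 N or (horizontal distance between mould and kiln_shelf below 0.06 m and z of mould in the frame of kiln_shelf below 0.02 m and linear speed of mould above 0.4 m/s)).
It fails at once if the mould was tipped over (more than 0.6 rad) (angle between mould's own z axis and vertical above 0.6 rad).
It fails at once if the white mould, jar, tin or cup was displaced by more than 25 mm (distance of any of white_mould, bead_jar, tin, cup from where it was at the start of the episode above 0.025 m).
It also fails if it takes over 72 s, if anything falls off the work surface, if the arm or the gripper's body presses on something with over 40 N, if the wrist force passes 120 N, or if a joint passes its speed limit or range.

ROBOT

A 7-joint arm with a two-finger parallel gripper is mounted at the origin on the work surface. World frame = base frame: x ahead of the robot, y to its left, z up, the work surface at z = 0. Lengths are in m, angles in rad, forces in N, time in s.
With the tool pointing down it reaches from about 0.4 to 0.85 m from the base axis. Payload 10.4 kg.
Tool frame: the origin (TCP) lies at the very end of the fingers, on their centre line; the grasp point (between the pads) lies 19 mm behind it; z points along the fingers, y is the line along which they close (so a half turn about z gives the same grasp; the last joint's range is limited). The gripper opens to 87 mm and grips with 3 to 60 N. Pads are 19 mm wide; open, the fingers measure 117 mm over their backs; the gripper's body (75 mm by 190 mm) begins 51 mm behind the grasp point.
Start: joints at [1.16, 0.332, -0.065, 1.46, 0.022, 1.35, -0.088], TCP at [0.236, -0.579, 0.223] pointing down, gripper open.
Joint ranges: [-2.6, 2.6], [-0.5, 2.12], [-1.47, 1.34], [0.16, 2.42], [-1.27, 4.41], [0.06, 2.06], [-2.6, 2.6]. Speed limits (rad/s): [2.22, 2.22, 2.79, 2.79, 3.14, 3.14, 3.14].

INTERFACE

Orientations are given as a unit quaternion [x, y, z, w].
In Python, from bench import status, camera, order gives the robot as it stands.
- The arm moves only by the tool jog_arm, never from a script. Its argument "plan" is a list of rows, each a list of 7 numbers: the turn, a rotation vector about the tool's x, y, z in rad, then the shift along the tool's x, y, z in mm, then the opening, from -1 (shut) to 1 (fully open). A call has 1 to 12 rows; each row is the pose to reach, as a shift and turn from the pose commanded when the call began, along the tool's axes at that moment; what a row does not reach only later rows make up. A row lasts 1/10 s, in which the tool goes at most 50 mm and 8.59 degrees, less where a joint would pass 70% of its speed; a pose out of reach is approached as far as the arm can. A call with a gripper value outside its range is refused whole. The fingers move at their own pace and stop on an object; "squeeze" is the grip in N (left out, the last holds). Time passes only in rows, so rows that repeat a pose let the fingers close. It gives the time, the measured TCP pose, the force, the opening and the grip force at its end, in the units of the state.
- status.read_state(): the state, without advancing time (a new reading comes with each control period).
- camera(name): name is "scene" or "top" or "wrist"; returns a dict with "image" (400x640x3 uint8, red, green, blue), "z_map" (400x640 float32, m along the optical axis (not along the pixel's ray), 0 where there is no reading), "fx", "fy", "cx", "cy" (pixels), "world_from_camera" (4x4, takes a point from camera to world coordinates); the wrist camera has in their place "mount" (4x4, takes a point from camera to tool coordinates, whose origin is the TCP and whose axes are the flange's). Camera axes: x right, y down, z forward; pixel columns grow to the right and rows downward; lengths in m; the calibration is good to about 2 mm. A picture is of the moment at which its call begins: read the wrist's pose just before it.
- order.close_job(): hands the job in; it is judged then, once.
The state is a dict: "time": time; "joint_positions": joint angles; "joint_vel": joint speeds; "joint_torque": joint torques, N m; "ee_pos": TCP position; "eef_rot": TCP orientation; "ft_force": force on the tool from outside, world axes, zero at the start; "torque": the same for the moment, N m; "width": finger opening in m; "grip_force": force on a finger pad.
Only numpy, scipy, OpenCV 4.12 (cv2) and the standard library are available. Lean on these libraries where they do the work, as an engineer would, in place of code of your own. Each camera call takes 0.05 s, during which the arm holds its last target. There are 200 camera calls.

## Working session

There is one attempt and no reset: what is moved stays moved. The work goes in short steps, Python scripts to look and compute and a tool call to move; the robot and the scene stay as the last step left them, time stands still between calls to the robot, and variables do not carry over. Pictures are saved under pics/ and viewed, at most 10 in all, crops included, and the job is handed in when it is done.

Besides the shell and the picture viewer there is one more tool, called by a JSON object that holds its "fn" and its "kwargs", one argument or row to a line. jog_arm: Moves the arm, as the interface text tells. Its arguments: {"type":"object","properties":{"plan":{"type":"array"},"squeeze":{"type":"number"}},"required":["plan"]}

```bash
mkdir -p pics; ls
python3 - <<'E'
from bench import status,camera
import cv2,numpy as np
for n in("scene","top"):
    c=camera(n); cv2.imwrite(f"pics/{n}0.png",c["image"][:,:,::-1]); np.savez(f"{n}0.npz",**c)
    print(n,c["fx"],c["cx"],c["cy"],np.round(c["world_from_camera"],3).tolist())
print(status.read_state())
E
```

```text
pics
scene 388.8504801956265 318.79187450831625 199.48590341486374 [[-0.263, 0.667, -0.697, 1.288], [0.965, 0.195, -0.177, 0.205], [0.018, -0.719, -0.695, 0.815], [0.0, 0.0, 0.0, 1.0]]
top 515.4044348242344 324.03411105531694 194.39437365233354 [[0.009, -0.985, 0.172, 0.283], [-1.0, -0.008, 0.003, 0.001], [-0.002, -0.172, -0.985, 1.643], [0.0, 0.0, 0.0, 1.0]]
{'time': 0.1, 'joint_positions': array([ 1.16042301,  0.3327717 , -0.06472955,  1.46086975,  0.02161122,
        1.34990912, -0.0885048 ]), 'joint_vel': array([-0.00106639, -0.00200361,  0.00045844, -0.00341659, -0.00028164,
       -0.00054389,  0.00251807]), 'joint_torque': array([ 1.96596993e-03, -6.24546862e+01,  2.51924735e-02, -3.90719998e+01,
       -6.13037311e-02,  3.65728664e-02,  5.86613766e-06]), 'ee_pos': array([ 0.23620458, -0.57826312,  0.22185075]), 'eef_rot': array([ 9.81258252e-01,  1.92696249e-01, -1.50917111e-04, -6.12581508e-04]), 'ft_force': array([-0.43961038, -0.07201104,  0.48996056]), 'torque': array([ 0.02580008, -0.04773592,  0.00846374]), 'grip_force': 0.0, 'width': 0.08699794381590623}
```

View pics/scene0.png

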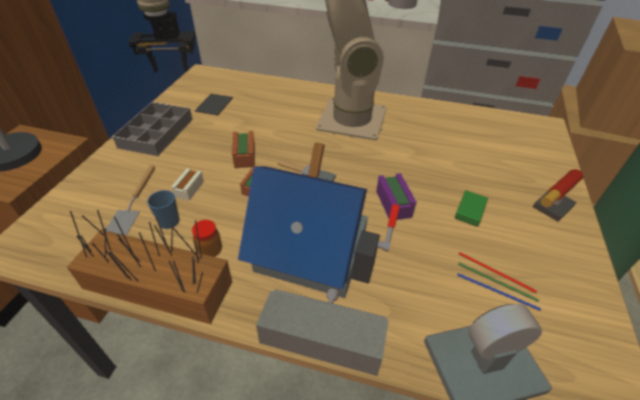

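View pics/top0.png

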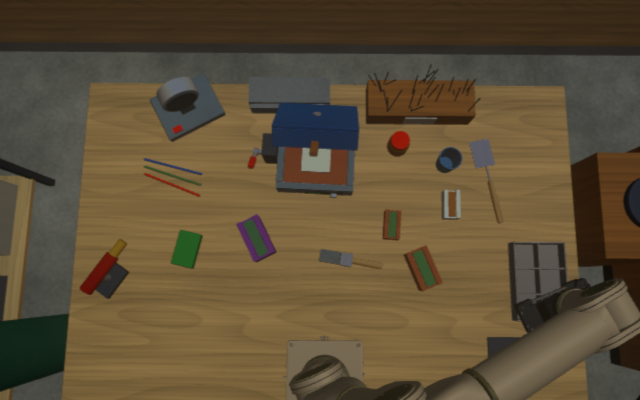

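The top view shows two terracotta moulds, at (392,225) and (423,268). The smaller one at (392,225) is the target. The kiln shelf is at (316,160), the lid handle at (314,147) and the red lever at (252,160).

```bash
cat > h.py <<'E'
import numpy as np,cv2
from scipy.spatial.transform import Rotation as R
def load(n): return dict(np.load(n))
def cloud(c,M=None):
    M=c["world_from_camera"] if M is None else M
    v,u=np.mgrid[:400,:640]; z=c["z_map"]
    p=np.stack([(u-c["cx"])/c["fx"]*z,(v-c["cy"])/c["fy"]*z,z],-1)
    P=p@M[:3,:3].T+M[:3,3]; P[z<=0]=np.nan
    return P
def onplane(c,uv,h,M=None):
    M=c["world_from_camera"] if M is None else M
    uv=np.atleast_2d(uv).astype(float)
    d=np.c_[(uv[:,0]-c["cx"])/c["fx"],(uv[:,1]-c["cy"])/c["fy"],np.ones(len(uv))]@M[:3,:3].T
    return M[:3,3]+d*((h-M[2,3])/d[:,2])[:,None]
def hsv(c): return cv2.cvtColor(c["image"],cv2.COLOR_RGB2HSV)
def big(m):
    n,l,s,_=cv2.connectedComponentsWithStats(m.astype(np.uint8)); i=1+np.argmax(s[1:,4]); return l==i
def rect(P2):
    (c,s,a)=cv2.minAreaRect((P2*1000).astype(np.float32)); return np.round(c,1),np.round(s,1),round(a,2)
E
python3 - <<'E'
from h import *
t=load("top0.npz");s=load("scene0.npz")
H=hsv(t);P=cloud(t)
for n,(u,v) in dict(mould=(392,225),big=(423,268),white=(452,205),purple=(256,238),jar=(400,142),cup=(449,159),tin=(186,249)).items():
    w=np.zeros((400,640),bool); w[v-26:v+27,u-26:u+27]=1
    Z=P[...,2]
    m=big(w&(Z>0.015)); hz=np.nanpercentile(Z[m],90)
    m2=big(m&(abs(Z-hz)<.006)); vv,uu=np.nonzero(m2)
    q=onplane(t,np.c_[uu,vv],hz)[:,:2]; print(n,round(hz,3),rect(q),m2.sum())
# shelf
w=np.zeros((400,640),bool); w[120:200,270:365]=1
m=big(w&(H[...,1]<60)&(H[...,2]>140)); vv,uu=np.nonzero(m)
print("shelf",uu.min(),uu.max(),vv.min(),vv.max(),rect(onplane(t,np.c_[uu,vv],.072)[:,:2]),np.nanmedian(P[m][:,2]))
m=w&(abs(P[...,2]-.085)<.006); vv,uu=np.nonzero(m); q=onplane(t,np.c_[uu,vv],.085)[:,:2]
print("rim",rect(q),m.sum()); 
# front edge of rim line (lowest v per col), left/right
pts=np.array([(u,vv[uu==u].max()) for u in range(282,352)]); pe=onplane(t,pts+[0,.5],.085); print("front edge fit",np.polyfit(pe[:,1],pe[:,0],1),np.median(pe[:,0]))
for nm,c in(("top",t),("scene",s)):
    P=cloud(c);H=hsv(c)
    m=big((H[...,0]>100)&(H[...,0]<125)&(H[...,1]>120)&(P[...,2]>.1)&(P[...,0]>.4)&(abs(P[...,1])<.25))
    m=cv2.erode(m.astype(np.uint8),np.ones((5,5)))>0
    q=P[m]
    best=None;rng=np.random.default_rng(0)
    for _ in range(300):
        a=q[rng.choice(len(q),3,False)];n=np.cross(a[1]-a[0],a[2]-a[0]);n/=np.linalg.norm(n)+1e-12
        k=abs((q-a[0])@n)<.003
        if best is None or k.sum()>best.sum():best=k
    b=q[best];cc=b.mean(0);n=np.linalg.svd(b-cc,full_matrices=False)[2][2];n*=np.sign(n[2])
    print(nm,len(q),best.sum(),"c",cc.round(4),"n",n.round(4),"angle from vertical",np.arccos(n[2]),"yaw",np.arctan2(n[1],n[0]))
    # red lever
    m=(((H[...,0]<6)|(H[...,0]>174))&(H[...,1]>150)&(P[...,2]>.05)&(abs(P[...,1]-.2)<.12)&(P[...,0]>.4))
    m=big(m);q=P[m];print("lever",m.sum(),q.mean(0).round(3),q.min(0).round(3),q.max(0).round(3))
    m=(H[...,0]>4)&(H[...,0]<18)&(H[...,1]>90)&(P[...,2]>.2)&(abs(P[...,1])<.1)&(P[...,0]>.3)&(P[...,0]<.8)
    if m.sum(): m=big(m);q=P[m];print("handle",m.sum(),q.mean(0).round(3),q.min(0).round(3),q.max(0).round(3))
E
```

```text
mould 0.046 (array([ 470.7, -207.9]), array([50.3, 85.7]), 85.71) 275
big 0.062 (array([ 335.7, -300.2]), array([122.4,  69. ]), 22.35) 500
white 0.046 (array([ 536.8, -395.2]), array([50.3, 87.6]), 88.2) 245
purple 0.066 (array([423.7, 214.8]), array([129.1,  72.1]), 26.95) 453
jar 0.086 (array([ 729.8, -231.3]), array([55.4, 57.1]), 45.58) 199
cup 0.088 (array([ 678.4, -389. ]), array([69.9, 57.5]), 58.19) 74
tin 0.033 (array([389.2, 435. ]), array([ 69.7, 108.4]), 77.16) 483
shelf 302 329 149 170 (array([667.9,  33.8]), array([83.8, 66.1]), 87.65) 0.06978670288511468
rim (array([635.5,  45. ]), array([262.1, 131.6]), 87.93) 846
front edge fit [0.03475969 0.56910311] 0.5703006671968195
top 2332 1178 c [0.756  0.026  0.2263] n [ 0.7999 -0.0348  0.5991] angle from vertical 0.9284523571416773 yaw -0.04343909144123999
lever 53 [0.635 0.218 0.175] [0.617 0.211 0.149] [0.656 0.225 0.194]
handle 108 [0.643 0.034 0.306] [0.619 0.023 0.252] [0.673 0.046 0.329]
scene 8525 8286 c [0.7707 0.0352 0.2106] n [ 0.8016 -0.0351  0.5968] angle from vertical 0.9313080598151876 yaw -0.0437764429221189
lever 155 [0.644 0.219 0.17 ] [0.627 0.21  0.148] [0.662 0.227 0.189]
handle 365 [0.653 0.035 0.298] [0.623 0.022 0.267] [0.677 0.045 0.326]
```

```bash
cat >> h.py <<'E'
def rot(tilt_deg,yaw):  # tool z tilted forward (away from robot) by tilt; closing along y, yaw about z
    return R.from_euler("z",yaw)*R.from_euler("y",-tilt_deg,degrees=True)*R.from_matrix(np.diag([1.,-1,-1]))
def rel(pos,r,st=None,cur=None):
    if cur is None:
        from bench import status; st=st or status.read_state(); p0=st["ee_pos"]; r0=R.from_quat(st["eef_rot"])
    else: p0,r0=cur
    return (r0.inv()*r).as_rotvec().round(4).tolist(), (r0.inv().apply(np.array(pos)-p0)*1000).round(1).tolist()
E
python3 - <<'E'
from h import *
s=load("scene0.npz");t=load("top0.npz")
P=cloud(s);H=hsv(s)
m=big((H[...,0]>100)&(H[...,0]<125)&(H[...,1]>120)&(P[...,2]>.1)&(P[...,0]>.4)&(abs(P[...,1])<.25))
m=cv2.morphologyEx(m.astype(np.uint8),cv2.MORPH_CLOSE,np.ones((9,9)))>0
n=np.array([.8016,-.0351,.5968]);c0=np.array([.7707,.0352,.2106])
# rays onto lid plane
v,u=np.nonzero(m);M=s["world_from_camera"]
d=np.c_[(u-s["cx"])/s["fx"],(v-s["cy"])/s["fy"],np.ones(len(u))]@M[:3,:3].T
q=M[:3,3]+d*(((c0-M[:3,3])@n)/(d@n))[:,None]
ey=np.cross([0,0,1],n);ey/=np.linalg.norm(ey);f=np.cross(n,ey);f*=np.sign(f[2])
a=np.c_[(q-c0)@f,(q-c0)@ey];r=rect(a);print("lidrect",r)
cen=c0+f*r[0][0]/1e3+ey*r[0][1]/1e3; hinge=cen-.105*f-.065*n; print("lid top centre",cen,"hinge",hinge,"ey",ey,"f",f)
ex=np.array([ey[1],-ey[0],0]);print("kiln centre",hinge-.105*ex)
print("grip",hinge+.262*f+.015*n)
# shelf via top image edges
H=hsv(t);w=np.zeros((400,640),bool);w[145:176,295:340]=1
m=w&(H[...,1]<60)&(H[...,2]>140)
for vv in (155,160,165,168): 
    us=np.nonzero(m[vv])[0]; e=onplane(t,[(us.min()-.5,vv),(us.max()+.5,vv)],.072); print(vv,e[:,:2].round(4).tolist(),e[:,:2].mean(0))
cols=[np.nonzero(m[:,k])[0].max()+.5 for k in range(305,327)]
print("front",onplane(t,np.c_[range(305,327),cols],.072)[:,0].round(4))
E
```

```text
lidrect (array([-1.7, -5.1]), array([236.7, 208.8]), 89.88)
lid top centre [0.77149049 0.0300605  0.20923597] hinge [0.7819905  0.02960073 0.08619532] ey [ 0.04374551  0.99904271 -0.        ] f [-0.59622869  0.02610732  0.8023681 ]
kiln centre [0.67709101 0.03419401 0.08619532]
grip [0.63780258 0.03591435 0.30536777]
155 [[0.6826, 0.0748], [0.6833, -0.0099]] [0.68295124 0.03248233]
160 [[0.6665, 0.0746], [0.6672, -0.0068]] [0.66682933 0.03386657]
165 [[0.6504, 0.0775], [0.6511, -0.007]] [0.65076251 0.03524641]
168 [[0.6408, 0.0773], [0.6415, -0.007]] [0.64115636 0.035135  ]
front [0.6361 0.6361 0.6362 0.6362 0.6362 0.6362 0.6363 0.6363 0.6363 0.6363
 0.6364 0.6332 0.6332 0.6332 0.6333 0.6333 0.6333 0.6333 0.6334 0.6334
 0.6334 0.6334]
```

Run:
```python
from h import *
y=np.radians(-4.3)
r=rot(35,y)
print(rel([.492,-.208,.17],r)); 
print(rel([.35,-.42,.25],r))
```

```text
([-0.1425, 0.6001, 0.4479], [376.8, -246.0, 52.1])
([-0.1425, 0.6001, 0.4479], [165.2, -103.5, -28.0])
```

{"fn": "jog_arm", "kwargs": {
  "plan": [
    [-0.03, 0.13, 0.1, 80, -50, 10, 1],
    [-0.06, 0.26, 0.2, 160, -100, 20, 1],
    [-0.1, 0.4, 0.3, 240, -155, 32, 1],
    [-0.12, 0.5, 0.38, 310, -200, 43, 1],
    [-0.1425, 0.6, 0.448, 376.8, -246, 52, 1],
    [-0.1425, 0.6, 0.448, 376.8, -246, 52, 1],
    [-0.1425, 0.6, 0.448, 376.8, -246, 52, 1],
    [-0.1425, 0.6, 0.448, 376.8, -246, 52, 1],
    [-0.1425, 0.6, 0.448, 376.8, -246, 52, 1],
    [-0.1425, 0.6, 0.448, 376.8, -246, 52, 1],
    [-0.1425, 0.6, 0.448, 376.8, -246, 52, 1],
    [-0.1425, 0.6, 0.448, 376.8, -246, 52, 1]
  ]
}}

```text
time: 1.3
ee_pos: [0.4917, -0.2093, 0.1705]
eef_rot: [0.953, -0.036, 0.301, 0.012]
ft_force: [0.1, 0.2, 0.4]
width: 0.0871
grip_force: 0.0
```

```bash
cat >> h.py <<'E'
def wrist(fn):
    from bench import status,camera
    st=status.read_state();c=camera("wrist");cv2.imwrite("pics/"+fn,c["image"][:,:,::-1])
    T=np.eye(4);T[:3,:3]=R.from_quat(st["eef_rot"]).as_matrix();T[:3,3]=st["ee_pos"]
    return c,T@c["mount"],st
E
python3 - <<'E'
from h import *
c,M,st=wrist("w1.png");np.savez("w1.npz",M=M,**c)
print(st["ee_pos"],st["joint_positions"],rel([.492,-.208,.17],rot(35,np.radians(-4.3)),st))
E
```

```text
[ 0.49166081 -0.20929041  0.17049486] [ 1.00936572 -0.16908909 -0.50388701  2.24113906 -0.61887548  0.55744949
 -0.70866019] ([0.0016, -0.0004, -0.0004], [-0.1, -1.3, 0.5])
```

View pics/w1.png

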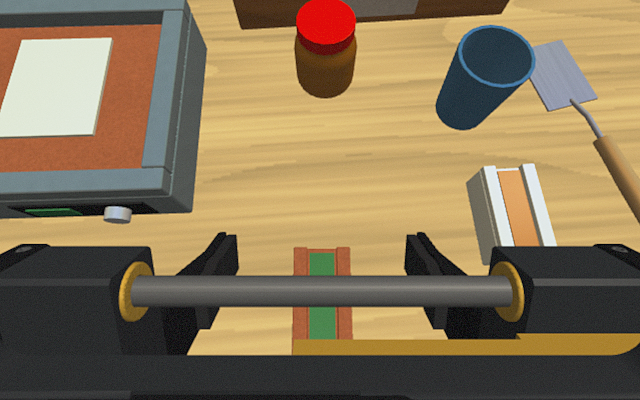

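The wrist view shows the mould between the fingers (strip at 322,290) and the whole shelf at (55,87). I'll measure both from here.

Run:
```python
from h import *
c=load("w1.npz");M=c["M"];H=hsv(c)
m=np.zeros((400,640),bool);m[20:150,0:125]=1
m=big(m&(H[...,1]<50)&(H[...,2]>150));v,u=np.nonzero(m)
q=onplane(c,np.c_[u,v],.072,M)[:,:2];print("shelf",u.min(),rect(q))
P=cloud(c,M)
print("shelf z",np.nanmedian(P[m][:,2]))
w=np.zeros((400,640),bool);w[240:272,285:360]=1
m=w&(P[...,2]>.03)&(P[...,2]<.06);v,u=np.nonzero(m)
for r in(250,256,262,268):
    us=u[v==r]; e=onplane(c,[(us.min()-.5,r),(us.max()+.5,r)],.045,M); print(e[:,:2].round(4).tolist(),e.mean(0)[:2])
vs=[v[u==k].min()-.5 for k in range(300,346)];print("far end",np.median(onplane(c,np.c_[range(300,346),vs],.045,M)[:,0]),np.nanmedian(P[m][:,2]))
```

```text
shelf 0 (array([688.4,  30. ]), array([ 91.7, 109.6]), 87.53)
shelf z 0.07173117503372026
[[0.5175, -0.1868], [0.5137, -0.2364]] [ 0.51557177 -0.21158966]
[[0.5121, -0.1865], [0.5083, -0.2367]] [ 0.51024625 -0.21162575]
[[0.5069, -0.1863], [0.5031, -0.2362]] [ 0.50501281 -0.21122355]
[[0.5017, -0.186], [0.498, -0.2356]] [ 0.49983692 -0.21082576]
far end 0.5172561902833885 0.04331427344294758
```

{"fn": "jog_arm", "kwargs": {
  "plan": [
    [0, 0, 0, -22, 0, 32, 1],
    [0, 0, 0, -44, 0, 64, 1],
    [0, 0, 0, -60, 0, 87, 1],
    [0, 0, 0, -74, 0, 107, 1],
    [0, 0, 0, -82, 0, 119, 1],
    [0, 0, 0, -86.5, 0, 126, 1],
    [0, 0, 0, -86.5, 0, 126, 1],
    [0, 0, 0, -86.5, 0, 126, 1]
  ]
}}

```text
time: 2.15
ee_pos: [0.4933, -0.2098, 0.0178]
eef_rot: [0.953, -0.037, 0.301, 0.012]
ft_force: [0.1, 0.1, -0.3]
width: 0.087
grip_force: 0.0
```

{"fn": "jog_arm", "kwargs": {
  "plan": [
    [0, 0, 0, 0, 0, 0, -0.5],
    [0, 0, 0, 0, 0, 0, -0.5],
    [0, 0, 0, 0, 0, 0, -0.5],
    [0, 0, 0, 0, 0, 0, -0.5],
    [0, 0, 0, 0, 0, 0, -0.5],
    [0, 0, 0, 0, 0, 0, -0.5]
  ],
  "squeeze": 25
}}

```text
time: 2.75
ee_pos: [0.4937, -0.2089, 0.0178]
eef_rot: [0.953, -0.036, 0.301, 0.012]
ft_force: [-2.0, -1.3, 1.7]
width: 0.0498
grip_force: 25.0
```

Run:
```python
from h import *
from bench import status
st=status.read_state();cur=(st["ee_pos"],R.from_quat(st["eef_rot"]))
r=rot(35,-.0436);P=np.array([.698,.0312,.0905]);z=r.apply([0,0,1])
print("lift",rel(cur[0]+[0,0,.2],cur[1],cur=cur));print(z)
print("pre",rel(P-.22*z,r,cur=cur),P-.22*z)
```

```text
lift ([0.0, 0.0, 0.0], [114.8, 0.3, -163.7])
[ 0.57303135 -0.02500001 -0.81915204]
pre ([0.0194, -0.0007, -0.0251], [194.1, -250.4, -173.2]) [0.5719331  0.0367     0.27071345]
```

{"fn": "jog_arm", "kwargs": {
  "plan": [
    [0, 0, 0, 12, 0, -16, -0.5],
    [0, 0, 0, 34, 0, -48, -0.5],
    [0, 0, 0, 57, 0, -81, -0.5],
    [0, 0, 0, 80, 0, -114, -0.5],
    [0, 0, 0, 103, 0, -147, -0.5],
    [0, 0, 0, 114.8, 0, -163.7, -0.5],
    [0, 0, 0, 114.8, 0, -163.7, -0.5]
  ]
}}

```text
time: 3.45
ee_pos: [0.4948, -0.2091, 0.221]
eef_rot: [0.952, -0.035, 0.303, 0.013]
ft_force: [0.3, 0.2, -2.1]
width: 0.0498
grip_force: 25.0
```

{"fn": "jog_arm", "kwargs": {
  "plan": [
    [0.002, 0, -0.002, 8, -25, -1, -0.5],
    [0.005, 0, -0.006, 22, -65, -2, -0.5],
    [0.008, 0, -0.01, 35, -105, -4, -0.5],
    [0.012, 0, -0.015, 48, -150, -5, -0.5],
    [0.015, 0, -0.02, 62, -195, -7, -0.5],
    [0.019, 0, -0.025, 73, -230, -8, -0.5],
    [0.019, 0, -0.025, 79.3, -250.4, -9.5, -0.5],
    [0.019, 0, -0.025, 79.3, -250.4, -9.5, -0.5],
    [0.019, 0, -0.025, 79.3, -250.4, -9.5, -0.5]
  ]
}}

```text
time: 4.35
ee_pos: [0.571, 0.0366, 0.2689]
eef_rot: [0.954, -0.021, 0.3, 0.006]
ft_force: [-0.8, -0.6, -3.3]
width: 0.0498
grip_force: 25.0
```

Run:
```python
from h import *
from bench import status,camera
st=status.read_state()
r=rot(35,-.0436);P=np.array([.698,.0312,.0905])
print(st["joint_positions"],st["width"],rel(P,r,st))
c=camera("scene");cv2.imwrite("pics/s1.png",cv2.resize(c["image"][40:280,180:480,::-1],None,fx=2.4,fy=2.4))
```

```text
[ 0.92913051 -0.31591246 -0.96309048  2.03983353 -0.28796984  0.68720242
 -1.53840794] 0.04982992921785625 ([-0.0006, 0.0019, -0.0], [2.2, -0.0, 219.1])
```

View pics/s1.png

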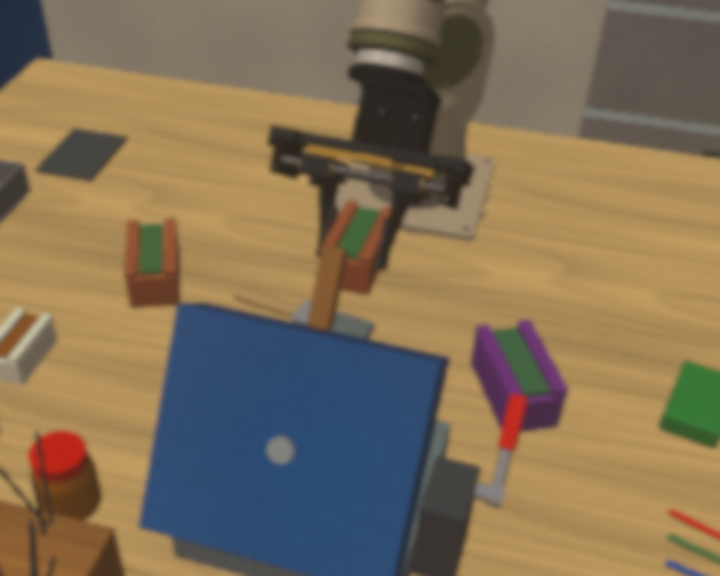

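The scene view shows the mould held level between the fingers in front of the handle (crop 360,240). I'll insert it along the tool axis.

{"fn": "jog_arm", "kwargs": {
  "plan": [
    [0, 0.002, 0, 1, 0, 15, -0.5],
    [0, 0.002, 0, 1, 0, 40, -0.5],
    [0, 0.002, 0, 2, 0, 65, -0.5],
    [0, 0.002, 0, 2, 0, 90, -0.5],
    [0, 0.002, 0, 2.2, 0, 115, -0.5],
    [0, 0.002, 0, 2.2, 0, 135, -0.5],
    [0, 0.002, 0, 2.2, 0, 155, -0.5],
    [0, 0.002, 0, 2.2, 0, 175, -0.5],
    [0, 0.002, 0, 2.2, 0, 188, -0.5],
    [0, 0.002, 0, 2.2, 0, 196, -0.5],
    [0, 0.002, 0, 2.2, 0, 200, -0.5],
    [0, 0.002, 0, 2.2, 0, 200, -0.5]
  ]
}}

```text
time: 5.6
ee_pos: [0.688, 0.0313, 0.1076]
eef_rot: [0.953, -0.021, 0.301, 0.007]
ft_force: [-0.2, -0.6, -1.8]
width: 0.0497
grip_force: 25.0
```

Run:
```python
from h import *
c,M,st=wrist("w2.png");np.savez("w2.npz",M=M,**c)
print(st["ee_pos"],st["ft_force"],rel([.698,.0312,.0905],rot(35,-.0436),st))
```

```text
[0.68798746 0.03130523 0.10764943] [-0.17634732 -0.64268403 -1.78216445] ([0.0004, -0.0016, -0.0004], [-1.7, -0.3, 19.8])
```

View pics/w2.png

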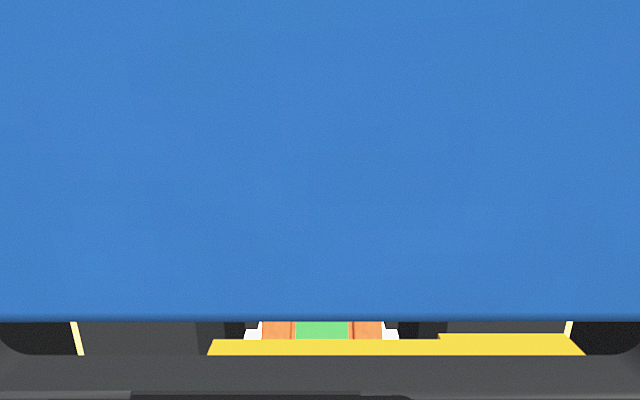

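The mould (262–382) is centred between the shelf edges (245–399), with no contact. I'll lower the last 20 mm slowly.

{"fn": "jog_arm", "kwargs": {
  "plan": [
    [0, -0.001, 0, -0.5, 0, 5, -0.5],
    [0, -0.001, 0, -1, 0, 10, -0.5],
    [0, -0.001, 0, -1.5, 0, 14, -0.5],
    [0, -0.001, 0, -1.7, 0, 16, -0.5],
    [0, -0.001, 0, -1.7, 0, 18, -0.5],
    [0, -0.001, 0, -1.7, 0, 18.5, -0.5],
    [0, -0.001, 0, -1.7, 0, 18.5, -0.5]
  ]
}}

```text
time: 6.35
ee_pos: [0.6976, 0.0315, 0.0921]
eef_rot: [0.953, -0.021, 0.301, 0.007]
ft_force: [1.1, -0.1, -2.2]
width: 0.0496
grip_force: 25.0
```

{"fn": "jog_arm", "kwargs": {
  "plan": [
    [0, 0, 0, -0.3, 0, 0.4, -0.5],
    [0, 0, 0, -0.6, 0, 0.8, -0.5],
    [0, 0, 0, -0.9, 0, 1.2, -0.5],
    [0, 0, 0, -1.1, 0, 1.6, -0.5],
    [0, 0, 0, -1.1, 0, 1.6, -0.5]
  ]
}}

```text
time: 6.85
ee_pos: [0.6976, 0.0313, 0.0901]
eef_rot: [0.953, -0.021, 0.301, 0.007]
ft_force: [0.1, -0.1, -1.6]
width: 0.0498
grip_force: 25.0
```

{"fn": "jog_arm", "kwargs": {
  "plan": [
    [0, 0, 0, -0.3, 0, 0.4, -0.5],
    [0, 0, 0, -0.6, 0, 0.8, -0.5],
    [0, 0, 0, -0.6, 0, 0.8, -0.5]
  ]
}}

```text
time: 7.15
ee_pos: [0.6981, 0.0314, 0.09]
eef_rot: [0.953, -0.021, 0.302, 0.007]
ft_force: [-3.2, -0.5, 4.8]
width: 0.0498
grip_force: 25.0
```

{"fn": "jog_arm", "kwargs": {
  "plan": [
    [0, 0, 0, 0, 0, 0, 0.4],
    [0, 0, 0, 0, 0, 0, 0.8],
    [0, 0, 0, 0, 0, 0, 0.8],
    [0, 0, 0, 0, 0, 0, 0.8],
    [0, 0, 0, 0, 0, 0, 0.8]
  ]
}}

```text
time: 7.65
ee_pos: [0.6975, 0.0313, 0.0891]
eef_rot: [0.953, -0.021, 0.301, 0.007]
ft_force: [0.5, 1.0, -0.9]
width: 0.0764
grip_force: 0.0
```

{"fn": "jog_arm", "kwargs": {
  "plan": [
    [0, 0, 0, 0, 0, -10, 0.8],
    [0, 0, 0, 0, 0, -40, 0.8],
    [0, 0, 0, 0, 0, -80, 0.8],
    [0, 0, 0, 0, 0, -120, 0.8],
    [0, 0, 0, 0, 0, -160, 0.8],
    [0, 0, 0, 0, 0, -200, 0.8],
    [0, 0, 0, 0, 0, -240, 0.8],
    [0, 0, 0, 0, 0, -270, 0.8],
    [0, 0, 0, 0, 0, -280, 0.8],
    [0, 0, 0, 0, 0, -280, 0.8],
    [0, 0, 0, 0, 0, -280, 0.8]
  ]
}}

```text
time: 8.75
ee_pos: [0.5368, 0.0387, 0.3189]
eef_rot: [0.953, -0.02, 0.302, 0.007]
ft_force: [-0.1, 1.4, -0.0]
width: 0.0782
grip_force: 0.0
```

Run:
```python
from h import *
from bench import status,camera
st=status.read_state();print(st["joint_positions"],st["ee_pos"])
c,M,st=wrist("w3.png");np.savez("w3.npz",M=M,**c)
s=camera("scene");np.savez("scene1.npz",**s)
P=cloud(s);H=hsv(s)
m=big((H[...,0]>100)&(H[...,0]<125)&(H[...,1]>120)&(P[...,2]>.1)&(P[...,0]>.4)&(abs(P[...,1])<.25))
m=cv2.erode(m.astype(np.uint8),np.ones((9,9)))>0;b=P[m];k=abs((b-[.7707,.0352,.2106])@[.8016,-.0351,.5968])<.02;b=b[k]
n=np.linalg.svd(b-b.mean(0),full_matrices=False)[2][2];print("lid n",n,m.sum(),k.sum())
```

```text
[ 0.82814582 -0.44476319 -0.80490562  2.02750724 -0.37428599  0.82788114
 -1.47125496] [0.5367593  0.0387223  0.31892546]
lid n [ 0.8021891 -0.0350958  0.5960377] 5870 5870
```

View pics/w3.png

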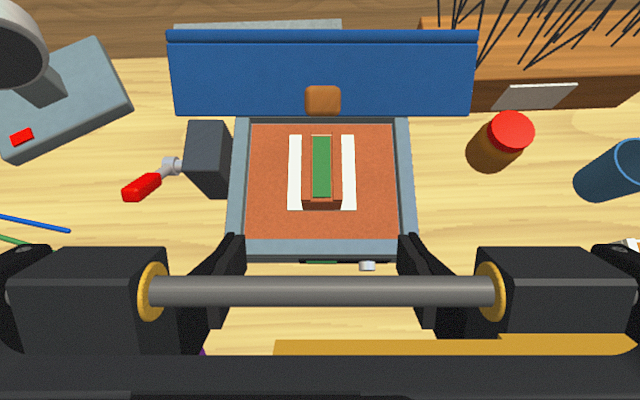

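The mould stands upright on the shelf (322,170) and the handle end is at (322,101). I'll check the numbers.

Run:
```python
from h import *
c=load("w3.npz");M=c["M"];H=hsv(c);P=cloud(c,M)
w=np.zeros((400,640),bool);w[120:225,280:365]=1
m=w&(H[...,1]<60)&(H[...,2]>150);v,u=np.nonzero(m);print("shelf",rect(onplane(c,np.c_[u,v],.072,M)[:,:2]))
m=big(w&(P[...,2]>.107));v,u=np.nonzero(m);print("mould",rect(onplane(c,np.c_[u,v],.117,M)[:,:2]),np.nanmedian(P[m][:,2]))
w=np.zeros((400,640),bool);w[80:120,295:350]=1
m=big(w&(H[...,0]<20)&(H[...,1]>80)&(P[...,2]>.2));v,u=np.nonzero(m);print("handle",u.min(),u.max(),v.min(),v.max(),P[m].mean(0),P[m].min(0),P[m].max(0))
# plan lid grasp
from bench import status
st=status.read_state();cur=(st["ee_pos"],R.from_quat(st["eef_rot"]))
hg=np.array([.782,.0296,.0862]);ex=np.array([.99904,-.0437,0]);zz=np.array([0,0,1.])
def grip(th): return hg+.262*(-ex*np.cos(th)+zz*np.sin(th))+.015*(ex*np.sin(th)+zz*np.cos(th))
r=rot(35,-.0436);t=r.apply([0,0,1])
print(grip(.93),"TCPgoal",grip(.93)+.019*t,rel(grip(.93)+.019*t,r,cur=cur))
g0=grip(.93)
for th in np.arange(.93,-.03,-.08): print(round(th,2),(r.inv().apply(grip(th)-g0)*1000).round(1))
print((r.inv().apply(grip(0)-g0)*1000).round(1))
```

```text
shelf (array([688.8,  31.5]), array([ 90.2, 107.6]), 87.58)
mould (array([676.1,  31.8]), array([49.8, 92.1]), 87.8) 0.11477959481652933
handle 305 340 86 116 [0.62715773 0.03407797 0.32328146] [0.61982677 0.02340158 0.26645784] [0.67752674 0.04539048 0.32828868]
[0.63753062 0.03591938 0.30519193] TCPgoal [0.64841822 0.03544438 0.28962805] ([-0.0, 0.0002, -0.0], [76.0, -1.9, 86.6])
0.93 [0. 0. 0.]
0.85 [-21.   -0.    0.3]
0.77 [-41.9  -0.    2.2]
0.69 [-62.6  -0.    5.8]
0.61 [-82.9  -0.   11.1]
0.53 [-102.7   -0.    17.9]
0.45 [-121.9   -0.    26.3]
0.37 [-140.4   -0.    36.3]
0.29 [-158.1   -0.    47.6]
0.21 [-174.8   -0.    60.4]
0.13 [-190.4   -0.    74.4]
0.05 [-204.8   -0.    89.7]
[-213.2   -0.    99.8]
```

{"fn": "jog_arm", "kwargs": {
  "plan": [
    [0, 0, 0, 15, -0.5, 0, 1],
    [0, 0, 0, 40, -1, 0, 1],
    [0, 0, 0, 65, -1.5, 0, 1],
    [0, 0, 0, 76, -1.5, 0, 1],
    [0, 0, 0, 76, -1.5, 0, 1],
    [0, 0, 0, 76, -1.5, 0, 1]
  ]
}}

```text
time: 9.45
ee_pos: [0.5983, 0.0369, 0.3603]
eef_rot: [0.954, -0.021, 0.3, 0.006]
ft_force: [-1.0, -0.5, -1.1]
width: 0.0872
grip_force: 0.0
```

Run:
```python
from h import *
from bench import status,camera
st=status.read_state();print(st["joint_positions"],rel([.6484,.0352,.2896],rot(35,-.0436),st))
c=camera("scene");cv2.imwrite("pics/s2.png",cv2.resize(c["image"][20:260,180:480,::-1],None,fx=2.4,fy=2.4))
```

```text
[ 0.95598521 -0.28294207 -0.95407726  1.833055   -0.23114715  0.86772236
 -1.57183894] ([-0.0006, 0.0009, -0.0008], [0.6, -0.4, 86.7])
```

View pics/s2.png

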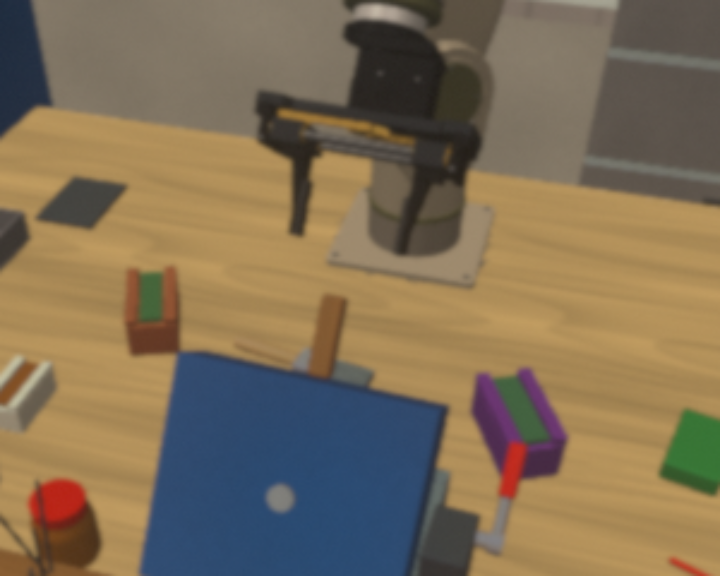

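The open fingers are lined up with the handle end (crop 335,300). I'll slide over it and grip.

{"fn": "jog_arm", "kwargs": {
  "plan": [
    [0, 0, 0, 0, 0, 15, 1],
    [0, 0, 0, 0.5, 0, 40, 1],
    [0, 0, 0, 0.5, 0, 62, 1],
    [0, 0, 0, 0.5, 0, 78, 1],
    [0, 0, 0, 0.5, 0, 86, 1],
    [0, 0, 0, 0.5, 0, 86, 1],
    [0, 0, 0, 0.5, 0, 86, 1]
  ]
}}

```text
time: 10.2
ee_pos: [0.6481, 0.0352, 0.2913]
eef_rot: [0.953, -0.021, 0.301, 0.007]
ft_force: [-0.7, 0.8, 0.1]
width: 0.0869
grip_force: 0.0
```

{"fn": "jog_arm", "kwargs": {
  "plan": [
    [0, 0, 0, 0, 0, 0, -1],
    [0, 0, 0, 0, 0, 0, -1],
    [0, 0, 0, 0, 0, 0, -1],
    [0, 0, 0, 0, 0, 0, -1],
    [0, 0, 0, 0, 0, 0, -1],
    [0, 0, 0, 0, 0, 0, -1],
    [0, 0, 0, 0, 0, 0, -1],
    [0, 0, 0, 0, 0, 0, -1],
    [0, 0, 0, 0, 0, 0, -1]
  ],
  "squeeze": 35
}}

```text
time: 11.1
ee_pos: [0.6487, 0.0338, 0.2918]
eef_rot: [0.953, -0.021, 0.301, 0.007]
ft_force: [-2.3, -11.7, 3.1]
width: 0.0228
grip_force: 5.6
```

{"fn": "jog_arm", "kwargs": {
  "plan": [
    [0, 0, 0, 0, 1, 0, -1],
    [0, 0, 0, 0, 1.5, 0, -1],
    [0, 0, 0, 0, 1.5, 0, -1],
    [0, 0, 0, 0, 1.5, 0, -1]
  ]
}}

```text
time: 11.5
ee_pos: [0.6487, 0.0332, 0.2918]
eef_rot: [0.953, -0.021, 0.301, 0.007]
ft_force: [1.1, -1.5, -0.9]
width: 0.0217
grip_force: 35.0
```

Run:
```python
from h import *
r=rot(35,0);a0=.9929
g=lambda a:.264*np.array([-np.cos(a),0,np.sin(a)])
for a in list(np.arange(a0,.05,-.045))+[.0572,.04]: print(round(a-.0572,3),(r.inv().apply(g(a)-g(a0))*1000).round(1)[[0,2]])
```

```text
0.936 [0. 0.]
0.891 [-11.9  -0.1]
0.846 [-23.8   0.3]
0.801 [-35.6   1.2]
0.756 [-47.4   2.7]
0.711 [-59.1   4.7]
0.666 [-70.7   7.2]
0.621 [-82.2  10.3]
0.576 [-93.5  13.8]
0.531 [-104.7   17.9]
0.486 [-115.6   22.5]
0.441 [-126.4   27.5]
0.396 [-136.9   33.1]
0.351 [-147.1   39.1]
0.306 [-157.1   45.5]
0.261 [-166.8   52.4]
0.216 [-176.1   59.7]
0.171 [-185.2   67.5]
0.126 [-193.8   75.6]
0.081 [-202.1   84.1]
0.036 [-210.   93.]
0.0 [-215.9  100.3]
-0.017 [-218.7  103.9]
```

{"fn": "jog_arm", "kwargs": {
  "plan": [
    [0, 0, 0, -6, 0, 0, -1],
    [0, 0, 0, -15, 0, 0, -1],
    [0, 0, 0, -23.8, 0, 0.3, -1],
    [0, 0, 0, -35.6, 0, 1.2, -1],
    [0, 0, 0, -47.4, 0, 2.7, -1],
    [0, 0, 0, -53, 0, 3.7, -1],
    [0, 0, 0, -53, 0, 3.7, -1]
  ]
}}

```text
time: 12.2
ee_pos: [0.6073, 0.035, 0.2586]
eef_rot: [0.953, -0.021, 0.302, 0.007]
ft_force: [-7.4, -3.5, 5.4]
width: 0.0216
grip_force: 35.0
```

{"fn": "jog_arm", "kwargs": {
  "plan": [
    [0, 0, 0, -6.1, 0, 1, -1],
    [0, 0, 0, -17.7, 0, 3.5, -1],
    [0, 0, 0, -29.2, 0, 6.6, -1],
    [0, 0, 0, -40.5, 0, 10.1, -1],
    [0, 0, 0, -51.7, 0, 14.2, -1],
    [0, 0, 0, -62.6, 0, 18.8, -1],
    [0, 0, 0, -73.4, 0, 23.8, -1],
    [0, 0, 0, -79, 0, 26.8, -1],
    [0, 0, 0, -79, 0, 26.8, -1]
  ],
  "squeeze": 45
}}

```text
time: 13.1
ee_pos: [0.5573, 0.0372, 0.1898]
eef_rot: [0.954, -0.021, 0.3, 0.007]
ft_force: [-2.2, -4.5, -0.8]
width: 0.0219
grip_force: 45.0
```

{"fn": "jog_arm", "kwargs": {
  "plan": [
    [0, 0, 0, -4.9, 0, 2.6, -1],
    [0, 0, 0, -15.1, 0, 8.6, -1],
    [0, 0, 0, -25.1, 0, 15, -1],
    [0, 0, 0, -34.8, 0, 21.9, -1],
    [0, 0, 0, -41, 0, 26.8, -1],
    [0, 0, 0, -47, 0, 31.8, -1],
    [0, 0, 0, -53.2, 0, 37, -1],
    [0, 0, 0, -58, 0, 41.5, -1],
    [0, 0, 0, -61.8, 0, 45.1, -1],
    [0, 0, 0, -61.8, 0, 45.1, -1]
  ]
}}

```text
time: 14.1
ee_pos: [0.5331, 0.0382, 0.1179]
eef_rot: [0.953, -0.021, 0.301, 0.006]
ft_force: [-0.1, -4.5, -2.2]
width: 0.0215
grip_force: 45.0
```

Now about 0.126 rad; the remaining shift to shut is about (-22, +25).

{"fn": "jog_arm", "kwargs": {
  "plan": [
    [0, 0, 0, -4, 0, 4, -1],
    [0, 0, 0, -8.3, 0, 8.5, -1],
    [0, 0, 0, -12, 0, 13, -1],
    [0, 0, 0, -16.2, 0, 17.4, -1],
    [0, 0, 0, -19, 0, 21, -1],
    [0, 0, 0, -22.1, 0, 24.7, -1],
    [0, 0, 0, -22.8, 0, 25.7, -1],
    [0, 0, 0, -22.8, 0, 25.7, -1]
  ]
}}

```text
time: 14.9
ee_pos: [0.5293, 0.0384, 0.084]
eef_rot: [0.954, -0.021, 0.3, 0.007]
ft_force: [-6.3, -6.3, 6.1]
width: 0.0218
grip_force: 45.0
```

Run:
```python
from h import *
from bench import camera
t=camera("scene");P=cloud(t);H=hsv(t)
m=big((H[...,0]>100)&(H[...,0]<125)&(H[...,1]>120)&(P[...,2]>.1)&(P[...,0]>.5)&(abs(P[...,1])<.25))
m=cv2.erode(m.astype(np.uint8),np.ones((5,5)))>0;b=P[m];b=b[b[:,2]>.13]
A=np.c_[b[:,:2],np.ones(len(b))];k=np.ones(len(b),bool)
for _ in range(5):
    x=np.linalg.lstsq(A[k],b[k,2],rcond=None)[0];k=abs(A@x-b[:,2])<.003
print(x,k.sum(),len(b),b[:,2].mean())
m=((H[...,0]<6)|(H[...,0]>174))&(H[...,1]>150)&(P[...,2]>.05)&(abs(P[...,1]-.2)<.06)&(P[...,0]>.5)
m=big(m);q=P[m];print("lever",m.sum(),q.mean(0),q.min(0),q.max(0))
```

```text
[ 1.16639599e-03 -7.84593504e-05  1.48602189e-01] 4933 5236 0.14889153220562276
lever 156 [0.64364302 0.21857939 0.17001611] [0.62530477 0.20979716 0.14806657] [0.66193188 0.22753043 0.18851951]
```

Lid shut (its top has a slope of 0.001). I'll release and retreat.

{"fn": "jog_arm", "kwargs": {
  "plan": [
    [0, 0, 0, 0, 0, 0, 0.2],
    [0, 0, 0, 0, 0, 0, 0.2],
    [0, 0, 0, 0, 0, 0, 0.2],
    [0, 0, 0, 0, 0, 0, 0.2],
    [0, 0, 0, 0, 0, -15, 0.2],
    [0, 0, 0, 0, 0, -50, 0.2],
    [0, 0, 0, 0, 0, -95, 0.2],
    [0, 0, 0, 25, 0, -140, 0.2],
    [0, 0, 0, 50, 0, -180, 0],
    [0, 0, 0, 60, 0, -190, -1],
    [0, 0, 0, 60, 0, -190, -1]
  ]
}}

```text
time: 16.05
ee_pos: [0.4723, 0.0412, 0.2632]
eef_rot: [0.953, -0.02, 0.303, 0.005]
ft_force: [0.6, 0.2, -0.5]
width: 0.0359
grip_force: 0.0
```

Run:
```python
from h import *
from bench import status
st=status.read_state();print(st["ee_pos"],st["joint_positions"])
print(rel([.672,.221,.27],rot(0,-.0436),st))
```

```text
[0.47230173 0.0412444  0.2631928 ] [ 0.32515407 -0.49929129 -0.47782862  2.24669381 -0.14985167  0.74017571
 -1.70587341]
([-0.0022, -0.6148, 0.0006], [160.5, -188.1, 105.4])
```

{"fn": "jog_arm", "kwargs": {
  "plan": [
    [0, -0.05, 0, 20, -24, 13, -1],
    [0, -0.15, 0, 45, -53, 30, -1],
    [0, -0.25, 0, 70, -82, 46, -1],
    [0, -0.35, 0, 95, -111, 62, -1],
    [0, -0.45, 0, 120, -140, 79, -1],
    [0, -0.55, 0, 145, -170, 95, -1],
    [-0.002, -0.615, 0, 160.5, -188, 105.4, -1],
    [-0.002, -0.615, 0, 160.5, -188, 105.4, -1],
    [-0.002, -0.615, 0, 160.5, -188, 105.4, -1],
    [-0.002, -0.615, 0, 160.5, -188, 105.4, -1]
  ]
}}

```text
time: 17.05
ee_pos: [0.671, 0.2227, 0.2641]
eef_rot: [1.0, -0.02, -0.002, 0.0]
ft_force: [-0.7, 0.4, 1.1]
width: 0.0005
grip_force: 0.0
```

Run:
```python
from h import *
c,M,st=wrist("w4.png");print(st["ee_pos"],R.from_quat(st["eef_rot"]).as_matrix().round(3).tolist())
H=hsv(c);P=cloud(c,M)
m=((H[...,0]<6)|(H[...,0]>174))&(H[...,1]>150)&(P[...,2]>.05)&(abs(P[...,1]-.2)<.06)&(P[...,0]>.5)
if m.sum(): m=big(m);q=P[m];print("lever",m.sum(),q.mean(0),q.min(0),q.max(0))
r=rot(0,-.0436)
for p in([.660,.221,.19],[.652,.221,.175],[.638,.221,.163],[.626,.221,.150],[.616,.221,.134],[.61,.221,.12],[.609,.221,.115]): print(rel(p,r,st))
```

```text
[0.67103609 0.22265258 0.26410897] [[0.999, -0.04, -0.005], [-0.04, -0.999, -0.001], [-0.005, 0.001, -1.0]]
lever 711 [0.65663615 0.21892205 0.17828587] [0.64274008 0.20946567 0.14904212] [0.68417971 0.22689745 0.29761219]
([0.0009, 0.0049, 0.0038], [-10.6, 2.0, 74.2])
([0.0009, 0.0049, 0.0038], [-18.5, 2.3, 89.2])
([0.0009, 0.0049, 0.0038], [-32.4, 2.9, 101.3])
([0.0009, 0.0049, 0.0038], [-44.4, 3.3, 114.3])
([0.0009, 0.0049, 0.0038], [-54.3, 3.7, 130.4])
([0.0009, 0.0049, 0.0038], [-60.2, 4.0, 144.4])
([0.0009, 0.0049, 0.0038], [-61.2, 4.0, 149.4])
```

View pics/w4.png

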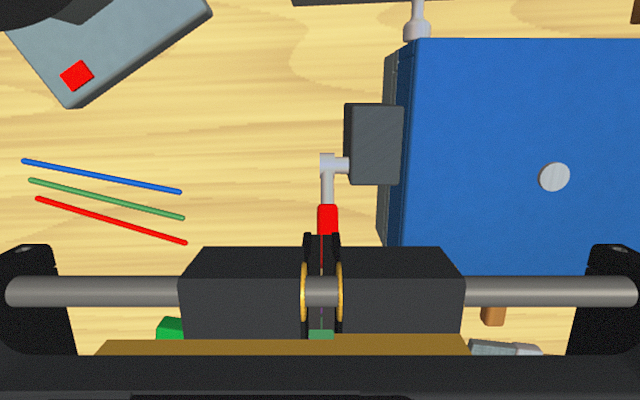

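The closed fingers (322,240) are in line with the red lever (327,215). I'll push it down along its arc.

{"fn": "jog_arm", "kwargs": {
  "plan": [
    [0, 0.005, 0.004, -4, 1, 30, -1],
    [0, 0.005, 0.004, -10, 2, 60, -1],
    [0, 0.005, 0.004, -10.6, 2, 74, -1],
    [0, 0.005, 0.004, -14, 2, 82, -1],
    [0, 0.005, 0.004, -18.5, 2.3, 89, -1],
    [0, 0.005, 0.004, -25, 2.6, 95, -1],
    [0, 0.005, 0.004, -32.4, 2.9, 101, -1],
    [0, 0.005, 0.004, -38, 3, 108, -1]
  ]
}}

```text
time: 17.9
ee_pos: [0.6327, 0.2205, 0.1584]
eef_rot: [1.0, -0.022, 0.002, 0.0]
ft_force: [0.7, -0.0, 2.3]
width: 0.0006
grip_force: 1.2
```

Force is about 2–3 N, so the lever is moving. From here the remaining shift is about (-23, +1, +42).

{"fn": "jog_arm", "kwargs": {
  "plan": [
    [0, 0, 0, -6, 0, 6, -1],
    [0, 0, 0, -11, 0, 14, -1],
    [0, 0, 0, -16, 0, 22, -1],
    [0, 0, 0, -20, 0, 30, -1],
    [0, 0, 0, -22, 0, 37, -1],
    [0, 0, 0, -23, 0, 40, -1],
    [0, 0, 0, -23, 0, 41.5, -1],
    [0, 0, 0, -23, 0, 41.5, -1]
  ]
}}

```text
time: 18.7
ee_pos: [0.61, 0.2211, 0.1181]
eef_rot: [1.0, -0.023, 0.002, 0.001]
ft_force: [-5.2, -4.8, 18.6]
width: 0.0005
grip_force: 9.6
```

At the stop (18.6 N). I'll retreat upwards and check.

{"fn": "jog_arm", "kwargs": {
  "plan": [
    [0, 0, 0, 0, 0, -10, -1],
    [0, 0, 0, 0, 0, -50, -1],
    [0, 0, 0, 0, 0, -95, -1],
    [0, 0, 0, -40, 0, -130, -1],
    [0, 0, 0, -80, 0, -150, -1],
    [0, 0, 0, -80, 0, -150, -1],
    [0, 0, 0, -80, 0, -150, -1]
  ]
}}

```text
time: 19.4
ee_pos: [0.5292, 0.225, 0.2666]
eef_rot: [1.0, -0.022, 0.002, 0.001]
ft_force: [0.3, -1.9, -0.1]
width: 0.0008
grip_force: 0.0
```

Run:
```python
from h import *
from bench import camera,status
print(status.read_state()["ft_force"])
t=camera("scene");P=cloud(t);H=hsv(t)
m=big((H[...,0]>100)&(H[...,0]<125)&(H[...,1]>120)&(P[...,2]>.13)&(P[...,0]>.5)&(abs(P[...,1])<.25));b=P[m]
print("lid",np.polyfit(b[:,0],b[:,2],1))
m=((H[...,0]<6)|(H[...,0]>174))&(H[...,1]>150)&(P[...,2]>.05)&(abs(P[...,1]-.2)<.06)&(P[...,0]>.5)
m=big(m);q=P[m];print("lever",m.sum(),q.mean(0),q.min(0),q.max(0)); q=q[q[:,2]>.112]; print(np.polyfit(q[:,0],q[:,2],1))
```

```text
[ 0.261999   -1.86853284 -0.09195433]
lid [-0.01508274  0.15919282]
lever 92 [0.61503986 0.21989156 0.11597169] [0.5867584  0.21254348 0.11145813] [0.64195697 0.22838161 0.11951795]
[0.01461039 0.10703246]
```

Lid shut, lever level, and the arm is clear of everything.

```bash
python3 -c "
from bench import order
print(order.close_job())"
```

```text
the job is handed in; nothing more can be done
None
```

I set the terracotta mould on the shelf about 13 mm forward of centre (25 mm allowed), lowered the lid shut under control, pushed the locking lever level and handed the job in at about 19 s; no verdict was returned.

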